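Check a photometer with its amber standard

TASK

Take a check reading of the amber glass standard on the photometer: stand the white bottle that blocks the blue changer knob upright in the reagent tray, and slide the knob to whichever of its end stops, fully in or fully out, brings the amber standard into the light beam (in for the front well, out for the rear well). Slide the compartment cover fully shut, and once all is set press the green read key down. Do not knock over or shift the other things on the bench, in the tray and on the photometer.

Things in the scene. Friction and masses are not known exactly. Their poses are not given: they have to be found in the camera images.
- photometer: Bench photometer, fixed, 255 mm deep x 350 wide x 150 high, pale grey; origin under its middle, x from front to back, y to the left for one facing its front, z up. From 95 mm up to its flat top the front is a brow 127.5 mm before the origin; lower down it is set back 30 mm. Open cell compartment in the top at x -85 to 30, y -120 to -60 mm; cover rails 6 mm high at x -97 and 42 mm.
- beam (a point): Point in the compartment where the light beam crosses it (along the photometer's y, between two round windows), at photometer x -27.5, y -90 mm, 110 mm high, as high as a standard's centre. Axes as the photometer's.
- changer (a joint): Cell changer: carriage with two square wells, front and rear, 36 mm apart along the photometer's x, moved by the blue knob. In m: 0 half-way (at the start); -0.018 pushed fully in (photometer's +x) on its stop: front well in the beam; +0.018 pulled fully out on its stop: rear well in the beam. About 3 N of friction; stays where it is left.
- changer_knob (a point): Centre of the changer's blue knob, a cylinder 24 mm in diameter, 26 mm long, axis along the photometer's x, on a thin rod, 66 mm above the bench; it does not turn. Half-way, its centre is 27 mm before the brow's face (9 mm when in, 45 mm when out), so a gripper must lean back from the front, 30 to 45 degrees from vertical, to reach it.
- amber_std_c (a point): Centre of the amber check standard, a sealed square block of amber glass 25 x 25 x 60 mm with an orange cap, standing upright in one of the changer's wells, front or rear; loose, with 1.5 mm of play all round, it rides with the changer. Its top is 140 mm above the bench.
- clear_std_c (a point): Centre of the clear check standard, of the same size with a white cap, in the other well.
- cover (a joint): The sliding compartment cover on the photometer's top, value in m: 0 fully shut over the compartment (at its stop), up to 0.11 open, moved along the photometer's +y. Slides with about 2 N of friction and stays where it is left.
- cover_grip (a point): The cover's grip, a grey rib standing on the dark cover plate: 12 mm thick along the photometer's y (the sliding direction), 66 mm long along its x, 28 mm high; this point is at its centre in length and thickness, 174 mm above the bench; the rib's top is at 186 mm and the plate below it at 158 mm.
- read_key (a joint): The green read key on the photometer's top at left, a spring push button 24 mm in diameter that goes straight down: 0 up, 0.005 m fully down, which takes about 4 N; it springs back.
- read_key_top (a point): Centre of the read key's top face, 171 mm above the bench when up; its grey collar, 40 mm in diameter, is 162 mm high.
- bottle_c (a point): White plastic reagent bottle with a yellow band and a blue cap, loose, standing just before the changer knob; this point is at its middle, 53 mm above its foot. Body 50 mm in diameter up to 74 mm above its foot, cap 38 mm in diameter from 86 to 106 mm, the top. 0.1 to 0.21 kg.
- tray: Shallow white reagent tray, fixed, 200 mm (its x) by 250 mm (its y), rim 28 mm high, walls and floor 4 mm thick; origin under its middle. A beaker and a jar stand in it near its two ends; the room between them is free.
- beaker: Glass beaker, 60 mm in diameter at the rim, 75 mm high, in the tray; origin under its middle. To be left alone.
- jar: Amber glass jar with a black lid, 54 mm in diameter, 78 mm high, in the tray; origin under its middle. To be left alone.
- brown_bottle: Brown glass bottle, 60 mm in diameter, 125 mm high, on the bench before the photometer; origin under its middle. To be left alone.
- flask: Stoppered conical flask, 64 mm in diameter at the foot, 111 mm high, on the bench before the photometer; origin under its middle. To be left alone.
- timer: White lab timer, 28 x 56 mm and 58 mm high, on the bench before the photometer; origin under its middle. To be left alone.
- vial: Small stoppered weighing bottle of clear glass with a red stopper, 36 mm in diameter, 46 mm high, standing on the photometer's top behind the cover; origin under its middle, 150 mm above the bench. To be left alone.

How it is judged:
By the outcome, as a careful person would: the job done as asked, in the order asked, and still so for the second after the job is handed in, with the robot touching nothing.
It also fails if it takes over 67 s, if anything falls off the work surface, if the arm or the gripper's body presses on something with over 40 N, if the wrist force passes 120 N, or if a joint passes its speed limit or range.

ROBOT

A 6-joint arm with a two-finger parallel gripper is mounted at the origin on the work surface. World frame = base frame: x ahead of the robot, y to its left, z up, the work surface at z = 0. Lengths are in m, angles in degrees, forces in N, time in s.
With the tool pointing down it reaches from about 0.3 to 0.75 m from the base axis. Payload 8.5 kg.
Tool frame: the origin (TCP) lies on the centre line of the jaws, within the pads' length; the fingertips stand 19 mm ahead of it and the grasp point (between the pads) is the TCP; z points along the fingers, x is the direction in which the jaws open and shut, and the axes are right-handed (so a half turn about z gives the same grasp; the last joint's range is limited). The gripper opens to 85 mm and grips with 20 to 120 N. Pads are 22 mm wide; open, the fingers measure 114 mm over their backs; the gripper's body (76 mm by 85 mm) begins 54 mm behind the grasp point. The pads swing forward as they close: fully open they stand 13 mm farther back than shut.
Start: joints at [52.007, 21.807, 74.336, -0, 83.858, -12.336], TCP at [0.238, 0.496, 0.25] pointing down, gripper open.
Joint ranges: [-178.18, 178.18], [-50.72, 133.34], [12.68, 142.11], [-81.47, 261.47], [9.98, 163.14], [-165.26, 165.26]. Speed limits (degrees/s): [136.94, 136.94, 180, 180, 180, 180].

INTERFACE

Orientations are given as a 3x3 rotation matrix whose columns are the frame's x, y, z axes.
In Python, from rig import env, cams, order gives the robot as it stands.
- The arm moves only by the tool step_arm, never from a script. Its argument "steps" is a list of rows, each an object with "xyz": the shift along the tool's x, y, z normalised to -1 to 1, where 1 is 0.04 m, a list of three; "turn": the turn, a rotation vector about the tool's x, y, z normalised to -1 to 1, where 1 is 0.08 rad, a list of three; "gripper": the gripper command: -1 is shut, 1 is fully open, values between are in proportion. A call has 1 to 20 rows; each row shifts and turns the commanded pose from where the row before left it, along the tool's axes as they then stand; what a row does not reach is not made up. A row lasts 1/12 s, in which the tool goes at most 41.7 mm and 7.16 degrees, less where a joint would pass 70% of its speed; a pose out of reach is approached as far as the arm can. A call with a number of a shift or a turn outside -1 to 1 is refused whole. A call with a gripper value outside its range is refused whole. The fingers move at their own pace and stop on an object; "squeeze" is the grip in N (left out, the last holds). Time passes only in rows, so rows that do not move let the fingers close. It gives the time, the measured TCP pose, the force and the opening at its end, in the units of the state.
- env.observe(): the state, without advancing time (a new reading comes with each control period).
- cams.get_image(name): name is "scene" or "top" or "wrist"; returns (picture, depth): 384x512x3 uint8, red, green, blue; 384x512 float32, m along the optical axis (not along the pixel's ray), 0 where there is no reading.
- cams.camera_info(name): a dict with "fx", "fy", "cx", "cy" (pixels), "extrinsics" (4x4, takes a point from camera to world coordinates). Camera axes: x right, y down, z forward; pixel columns grow to the right and rows downward; lengths in m; the calibration is good to about 2 mm. A picture is of the moment at which its call begins: read the wrist's pose just before it. camera_info takes no time and is no camera call; for the wrist camera it gives the pose at the moment of the call.
- order.close_job(): hands the job in, once; it reports no verdict.
The state is a dict: "time_s": time; "q": joint angles; "qvel": joint speeds; "joint_efforts": joint torques, N m; "position": TCP position; "tool_rot": TCP orientation; "ft_force": force on the tool from outside, world axes, zero at the start; "wrist_torque": the same for the moment, N m; "grip_width": finger opening in m.
Only numpy, scipy, OpenCV 4.12 (cv2) and the standard library are available. Lean on these libraries where they do the work, as an engineer would, in place of code of your own. Each camera call takes 0.05 s, during which the arm holds its last target. There are 200 camera calls.

## Working session

There is one attempt and no reset: what is moved stays moved. The work goes in short steps, Python scripts to look and compute and a tool call to move; the robot and the scene stay as the last step left them, time stands still between calls to the robot, and variables do not carry over. Pictures are saved under pics/ and viewed, about 8 in all and at most 12, crops included, and the job is handed in when it is done.

Besides the shell and the picture viewer there is one more tool, called by a JSON object that holds its "op" and its "data", one argument or row to a line. step_arm: Moves the arm, as the interface text tells. Scaled input: -1 to 1 covers 0.04 m each way for a shift and 0.08 rad each way for a turn. Its arguments: {"type":"object","properties":{"steps":{"type":"array"},"squeeze":{"type":"number"}},"required":["steps"]}

```bash
ls; mkdir -p pics; cat > h.py <<'E'
import numpy as np, cv2
from rig import env,cams,order
def grab(n):
    ci=cams.camera_info(n); im,d=cams.get_image(n); return im,d,ci
def pts(d,ci):
    v,u=np.mgrid[:d.shape[0],:d.shape[1]]
    P=np.stack([(u-ci['cx'])/ci['fx']*d,(v-ci['cy'])/ci['fy']*d,d],-1)
    E=np.array(ci['extrinsics']); return P@E[:3,:3].T+E[:3,3]
def ray(u,v,ci,z):
    E=np.array(ci['extrinsics']); r=E[:3,:3]@np.array([(u-ci['cx'])/ci['fx'],(v-ci['cy'])/ci['fy'],1]); o=E[:3,3]
    return o+r*(z-o[2])/r[2]
E
python3 - <<'E'
from h import *
o=[]
for n in('top','scene'):
    im,d,ci=grab(n); np.savez('/tmp/'+n,im=im,d=d); o.append(im)
    print(n,ci)
    cv2.imwrite(f'pics/{n}0.png',cv2.resize(im[:,:,::-1],(800,600),interpolation=cv2.INTER_CUBIC))
print(env.observe())
E
```

```text
pics
top {'fx': 359.6029924930302, 'fy': 359.6029924930302, 'cx': 253.34045788656113, 'cy': 194.1333692436237, 'extrinsics': array([[ 0.01022711, -0.99438456,  0.1053316 ,  0.49823752],
       [-0.99990971, -0.01108807, -0.00759142, -0.05049924],
       [ 0.00871671, -0.10524445, -0.99440818,  0.95891932],
       [ 0.        ,  0.        ,  0.        ,  1.        ]])}
scene {'fx': 346.4118933732411, 'fy': 346.4118933732411, 'cx': 258.9499986978712, 'cy': 186.99353504539158, 'extrinsics': array([[ 0.737504  ,  0.52253691, -0.42783528,  0.96291305],
       [ 0.67533486, -0.56756215,  0.47095226, -0.46931392],
       [ 0.00326683, -0.63626126, -0.77146674,  0.82701357],
       [ 0.        ,  0.        ,  0.        ,  1.        ]])}
{'time_s': 0.1, 'q': array([ 5.20063715e+01,  2.18379702e+01,  7.43786168e+01, -1.77582079e-03,
        8.38575182e+01, -1.23352070e+01]), 'qvel': array([ 0.0039769 , -0.13359642, -0.09723843, -0.05821044,  0.00262245,
       -0.04830244]), 'joint_efforts': array([ 3.48498099e-03, -4.49214041e+01, -2.31657869e+01, -1.50414535e-04,
        3.65820917e-03, -2.81418085e-05]), 'position': array([0.23801102, 0.49557692, 0.24977618]), 'tool_rot': array([[ 4.33001578e-01,  9.01392832e-01, -7.71886193e-04],
       [ 9.01392268e-01, -4.33002196e-01, -1.03825634e-03],
       [-1.27010524e-03, -2.46205613e-04, -9.99999163e-01]]), 'ft_force': array([-0.17775517,  0.2430038 , -0.18957444]), 'wrist_torque': array([ 0.01434456, -0.00117132, -0.00544707]), 'grip_width': 0.08550289325622727}
```

View pics/top0.png

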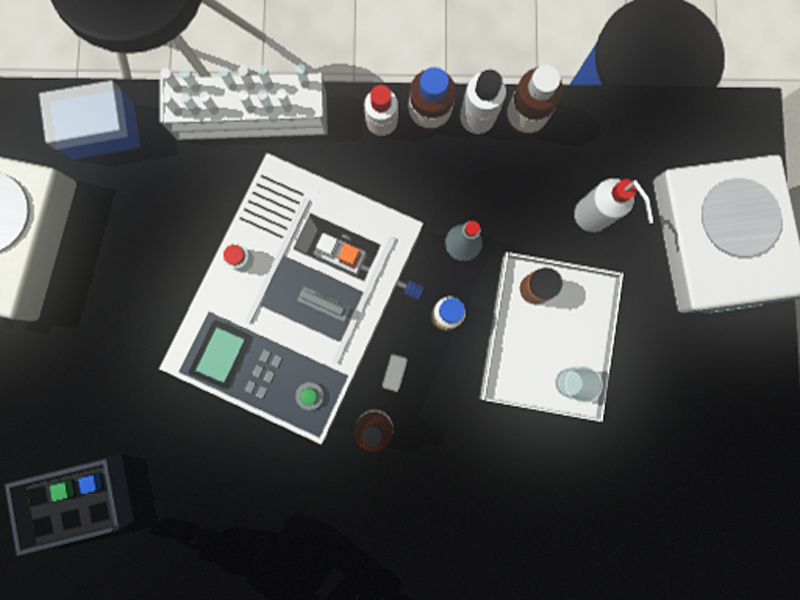

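View pics/scene0.png

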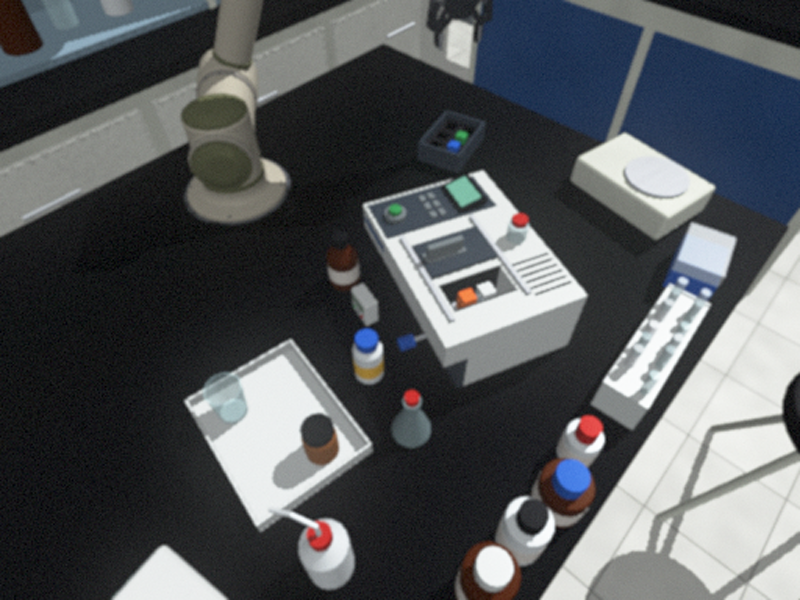

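The amber (orange cap) stands nearest the knob, at about (350,253), with the white cap at (327,245). That puts amber in the front well, so the knob goes in. The bottle is at (450,312), the knob at (412,289), the grip at (323,300), the key at (309,396) and the free tray area near (555,330).

```bash
cat > m.py <<'E'
from h import *
Z=np.load('/tmp/top.npz'); im,d=Z['im'],Z['d']; ci=cams.camera_info('top'); P=pts(d,ci)
S=np.load('/tmp/scene.npz'); ci2=cams.camera_info('scene'); P2=pts(S['d'],ci2)
hsv=cv2.cvtColor(im,cv2.COLOR_RGB2HSV); H,Sa,V=[hsv[...,i].astype(int) for i in range(3)]
def box(x0,y0,x1,y1):
    m=np.zeros(d.shape,bool); s=.64; m[int(y0*s):int(y1*s),int(x0*s):int(x1*s)]=1; return m
def cent(m,z,name):
    v,u=np.nonzero(m); r=ray(u.mean(),v.mean(),ci,z); q=P[m]; print(name,m.sum(),r.round(4),'depthmed',np.median(q,0).round(4)); return r
z=P[...,2]
m=box(150,140,440,460)&(abs(z-.150)<.006)&(d>0)
rect=cv2.minAreaRect(P[m][:,:2].astype(np.float32)*1000); print('photom',rect,np.median(z[m]))
m=box(470,240,640,430)&(abs(z-.028)<.3)&(d>0)&(V>150)
b=cv2.minAreaRect(np.argwhere(box(470,240,640,430)&(V>90)).astype(np.float32)[:,::-1].copy())
print('tray',[ray(*p,ci,.028)[:2].round(4) for p in cv2.boxPoints(b)])
blue=(H>100)&(H<130)&(Sa>120)&(V>50)
cent(blue&box(430,290,475,332),.106,'bottle cap')
cent(blue&box(400,278,428,302),.072,'knob')
cent((H>40)&(H<80)&(Sa>100)&(V>60)&box(290,380,325,412),.171,'key')
cent((H<20)&(Sa>150)&(V>120)&box(335,235,368,270),.14,'orange')
cent((z>.178)&(z<.195)&box(285,275,360,325),.186,'rib')
q=P[(z>.178)&(z<.195)&box(285,275,360,325)]; print('rib rect',cv2.minAreaRect(q[:,:2].astype(np.float32)*1000))
for n,zz,bb in(('jar',.078,(515,260,570,310)),('beaker',.075,(550,360,610,405)),('brown',.125,(350,405,398,455)),('flask',.111,(440,215,490,265)),('timer',.058,(375,345,412,395)),('vial',.196,(220,240,255,275)),('bot',.106,(425,285,475,335))):
    mm=box(*bb)&(abs(z-zz)<.012)&(d>0)
    if mm.sum(): q=P[mm]; print(n,mm.sum(),((q.min(0)+q.max(0))/2).round(3),(q.max(0)-q.min(0)).round(3))
E
python3 m.py
```

```text
photom ((595.2894287109375, 93.20482635498047), (256.27166748046875, 350.92694091796875), 66.09043884277344) 0.15052786687429576
tray [array([ 0.4378, -0.1942]), array([ 0.6888, -0.2379]), array([ 0.6561, -0.4455]), array([ 0.4065, -0.3961])]
bottle cap 193 [ 0.5801 -0.142   0.106 ] depthmed [ 0.5803 -0.1421  0.1057]
knob 80 [ 0.6144 -0.0846  0.072 ] depthmed [ 0.6144 -0.0835  0.0762]
key 83 [0.4516 0.0634 0.171 ] depthmed [0.4522 0.0638 0.1709]
orange 110 [0.6591 0.015  0.14  ] depthmed [0.659  0.0152 0.1398]
rib 167 [0.5805 0.0465 0.186 ] depthmed [0.5813 0.046  0.1857]
rib rect ((580.7120361328125, 46.687034606933594), (65.34661865234375, 11.938240051269531), 66.23612213134766)
jar 337 [ 0.627 -0.294  0.076] [0.05  0.048 0.02 ]
beaker 184 [ 0.468 -0.35   0.073] [0.058 0.059 0.018]
brown 143 [ 0.393 -0.024  0.121] [0.028 0.027 0.015]
flask 84 [ 0.706 -0.173  0.107] [0.025 0.027 0.015]
timer 253 [ 0.483 -0.056  0.057] [0.057 0.037 0.011]
vial 183 [0.645 0.167 0.192] [0.033 0.031 0.016]
bot 202 [ 0.579 -0.141  0.102] [0.036 0.036 0.015]
```

{"op": "step_arm", "data": {
  "steps": [
    {"xyz": [0, 0, 0], "turn": [0, 0, 0.963], "gripper": 1},
    {"xyz": [0, 0, 0], "turn": [0, 0, 0.963], "gripper": 1},
    {"xyz": [0, 0, 0], "turn": [0, 0, 0.963], "gripper": 1},
    {"xyz": [0, 0, 0], "turn": [0, 0, 0.963], "gripper": 1},
    {"xyz": [0, 0, 0], "turn": [0, 0, 0.963], "gripper": 1},
    {"xyz": [0, 0, 0], "turn": [0, 0, 0.963], "gripper": 1},
    {"xyz": [0, 0, 0], "turn": [0, 0, 0.963], "gripper": 1},
    {"xyz": [0, 0, 0], "turn": [0, 0, 0.963], "gripper": 1},
    {"xyz": [0, 0, 0], "turn": [0, 0, 0.963], "gripper": 1},
    {"xyz": [0, 0, 0], "turn": [0, 0, 0.963], "gripper": 1},
    {"xyz": [0, 0, 0], "turn": [0, 0, 0.963], "gripper": 1},
    {"xyz": [0, 0, 0], "turn": [0, 0, 0.963], "gripper": 1},
    {"xyz": [0, 0, 0], "turn": [0, 0, 0.963], "gripper": 1},
    {"xyz": [0, 0, 0], "turn": [0, 0, 0.963], "gripper": 1},
    {"xyz": [0, 0, 0], "turn": [0, 0, 0.963], "gripper": 1},
    {"xyz": [0, 0, 0], "turn": [0, 0, 0.963], "gripper": 1},
    {"xyz": [0, 0, 0], "turn": [0, 0, 0.963], "gripper": 1},
    {"xyz": [0, 0, 0], "turn": [0, 0, 0.963], "gripper": 1},
    {"xyz": [0, 0, 0], "turn": [0, 0, 0.963], "gripper": 1},
    {"xyz": [0, 0, 0], "turn": [0, 0, 0.963], "gripper": 1}
  ]
}}

```text
time_s: 1.77
position: [0.238, 0.4956, 0.2499]
tool_rot: [[0.912, -0.409, -0.001], [-0.409, -0.912, -0.001], [-0.0, 0.001, -1.0]]
ft_force: [0.5, 0.6, 0.8]
grip_width: 0.0854
```

{"op": "step_arm", "data": {
  "steps": [
    {"xyz": [0.713, 0.555, 0], "turn": [0, 0, 0], "gripper": 1},
    {"xyz": [0.713, 0.555, 0], "turn": [0, 0, 0], "gripper": 1},
    {"xyz": [0.713, 0.555, 0], "turn": [0, 0, 0], "gripper": 1},
    {"xyz": [0.713, 0.555, 0], "turn": [0, 0, 0], "gripper": 1},
    {"xyz": [0.713, 0.555, 0], "turn": [0, 0, 0], "gripper": 1},
    {"xyz": [0.713, 0.555, 0], "turn": [0, 0, 0], "gripper": 1},
    {"xyz": [0.713, 0.555, 0], "turn": [0, 0, 0], "gripper": 1},
    {"xyz": [0.713, 0.555, 0], "turn": [0, 0, 0], "gripper": 1},
    {"xyz": [0.713, 0.555, 0], "turn": [0, 0, 0], "gripper": 1},
    {"xyz": [0.713, 0.555, 0], "turn": [0, 0, 0], "gripper": 1},
    {"xyz": [0.713, 0.555, 0], "turn": [0, 0, 0], "gripper": 1},
    {"xyz": [0.713, 0.555, 0], "turn": [0, 0, 0], "gripper": 1},
    {"xyz": [0.713, 0.555, 0], "turn": [0, 0, 0], "gripper": 1},
    {"xyz": [0.713, 0.555, 0], "turn": [0, 0, 0], "gripper": 1},
    {"xyz": [0.713, 0.555, 0], "turn": [0, 0, 0], "gripper": 1},
    {"xyz": [0.713, 0.555, 0], "turn": [0, 0, 0], "gripper": 1},
    {"xyz": [0.713, 0.555, 0], "turn": [0, 0, 0], "gripper": 1},
    {"xyz": [0.713, 0.555, 0], "turn": [0, 0, 0], "gripper": 1},
    {"xyz": [0.713, 0.555, 0], "turn": [0, 0, 0], "gripper": 1},
    {"xyz": [0.713, 0.555, 0], "turn": [0, 0, 0], "gripper": 1}
  ]
}}

```text
time_s: 3.43
position: [0.5797, -0.1432, 0.2499]
tool_rot: [[0.914, -0.406, -0.001], [-0.406, -0.914, 0.0], [-0.001, -0.0, -1.0]]
ft_force: [0.2, -0.2, -0.5]
grip_width: 0.0855
```

{"op": "step_arm", "data": {
  "steps": [
    {"xyz": [-0.015, -0.035, 0.8], "turn": [0, 0, 0], "gripper": 1},
    {"xyz": [0, 0, 0.8], "turn": [0, 0, 0], "gripper": 1},
    {"xyz": [0, 0, 0.8], "turn": [0, 0, 0], "gripper": 1},
    {"xyz": [0, 0, 0.8], "turn": [0, 0, 0], "gripper": 1},
    {"xyz": [0, 0, 0.8], "turn": [0, 0, 0], "gripper": 1},
    {"xyz": [0, 0, 0.7], "turn": [0, 0, 0], "gripper": 1},
    {"xyz": [0, 0, 0], "turn": [0, 0, 0], "gripper": 1},
    {"xyz": [0, 0, 0], "turn": [0, 0, 0], "gripper": -1},
    {"xyz": [0, 0, 0], "turn": [0, 0, 0], "gripper": -1},
    {"xyz": [0, 0, 0], "turn": [0, 0, 0], "gripper": -1},
    {"xyz": [0, 0, 0], "turn": [0, 0, 0], "gripper": -1},
    {"xyz": [0, 0, 0], "turn": [0, 0, 0], "gripper": -1},
    {"xyz": [0, 0, 0], "turn": [0, 0, 0], "gripper": -1},
    {"xyz": [0, 0, 0], "turn": [0, 0, 0], "gripper": -1},
    {"xyz": [0, 0, 0], "turn": [0, 0, 0], "gripper": -1}
  ],
  "squeeze": 30
}}

```text
time_s: 4.68
position: [0.5803, -0.1404, 0.0646]
tool_rot: [[0.914, -0.406, 0.004], [-0.406, -0.914, -0.002], [0.004, 0.0, -1.0]]
ft_force: [-0.7, -0.2, 7.8]
grip_width: 0.0491
```

{"op": "step_arm", "data": {
  "steps": [
    {"xyz": [0, 0, -0.5], "turn": [0, 0, 0], "gripper": -1},
    {"xyz": [0, 0, -0.8], "turn": [0, 0, 0], "gripper": -1},
    {"xyz": [0, 0, -0.8], "turn": [0, 0, 0], "gripper": -1},
    {"xyz": [0, 0, -0.7], "turn": [0, 0, 0], "gripper": -1},
    {"xyz": [0.13, 0.56, 0], "turn": [0, 0, 0], "gripper": -1},
    {"xyz": [0.13, 0.56, 0], "turn": [0, 0, 0], "gripper": -1},
    {"xyz": [0.13, 0.56, 0], "turn": [0, 0, 0], "gripper": -1},
    {"xyz": [0.14, 0.56, 0], "turn": [0, 0, 0], "gripper": -1},
    {"xyz": [0.14, 0.56, 0], "turn": [0, 0, 0], "gripper": -1},
    {"xyz": [0.14, 0.56, 0], "turn": [0, 0, 0], "gripper": -1},
    {"xyz": [0.14, 0.56, 0], "turn": [0, 0, 0], "gripper": -1},
    {"xyz": [0.14, 0.56, 0], "turn": [0, 0, 0], "gripper": -1},
    {"xyz": [0, 0, 0], "turn": [0, 0, 0], "gripper": -1}
  ]
}}

```text
time_s: 5.77
position: [0.5455, -0.3253, 0.1749]
tool_rot: [[0.913, -0.409, 0.001], [-0.409, -0.913, -0.002], [0.001, 0.002, -1.0]]
ft_force: [0.3, 0.3, -2.5]
grip_width: 0.0491
```

{"op": "step_arm", "data": {
  "steps": [
    {"xyz": [0, 0, 0], "turn": [0, 0, 0.85], "gripper": -1},
    {"xyz": [0, 0, 0], "turn": [0, 0, 0.85], "gripper": -1},
    {"xyz": [0, 0, 0], "turn": [0, 0, 0.85], "gripper": -1},
    {"xyz": [0, 0, 0], "turn": [0, 0, 0.85], "gripper": -1},
    {"xyz": [0, 0, 0], "turn": [0, 0, 0.85], "gripper": -1},
    {"xyz": [0, 0, 0], "turn": [0, 0, 0.85], "gripper": -1},
    {"xyz": [0, 0, 0], "turn": [0, 0, 0.85], "gripper": -1},
    {"xyz": [0, 0, 0], "turn": [0, 0, 0.85], "gripper": -1},
    {"xyz": [0, 0, 0], "turn": [0, 0, 0.85], "gripper": -1},
    {"xyz": [0, 0, 0], "turn": [0, 0, 0.85], "gripper": -1},
    {"xyz": [0, 0, 0], "turn": [0, 0, 0.85], "gripper": -1},
    {"xyz": [0, 0, 0], "turn": [0, 0, 0.85], "gripper": -1},
    {"xyz": [0, 0, 0], "turn": [0, 0, 0], "gripper": -1}
  ]
}}

```text
time_s: 6.85
position: [0.5465, -0.321, 0.175]
tool_rot: [[0.329, -0.944, 0.001], [-0.944, -0.329, -0.0], [0.001, -0.0, -1.0]]
ft_force: [-0.1, -0.7, -2.8]
grip_width: 0.0489
```

```bash
python3 - <<'E'
from h import *
im,d,ci=grab('scene')
cv2.imwrite('pics/s1.png',cv2.resize(im[150:330,70:330,::-1],None,fx=3,fy=3,interpolation=cv2.INTER_CUBIC))
s=env.observe(); print(s['position'],s['ft_force'],s['grip_width'])
E
```

```text
[ 0.54651223 -0.3210498   0.17494539] [ 0.10890901  0.13694785 -3.33723017] 0.048923460743341744
```

View pics/s1.png

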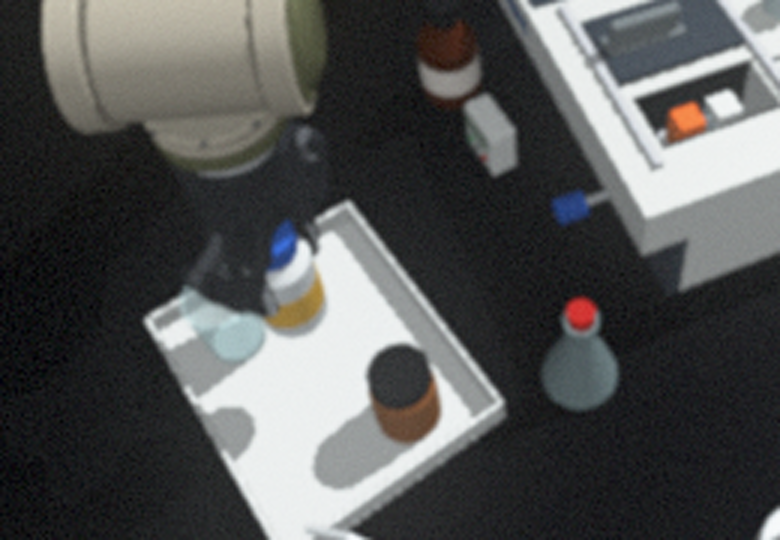

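The bottle (at 295,280) hangs upright over the free middle of the tray, and the beaker and jar are untouched. Lowering it now.

{"op": "step_arm", "data": {
  "steps": [
    {"xyz": [0, 0, 0.6], "turn": [0, 0, 0], "gripper": -1},
    {"xyz": [0, 0, 0.6], "turn": [0, 0, 0], "gripper": -1},
    {"xyz": [0, 0, 0.6], "turn": [0, 0, 0], "gripper": -1},
    {"xyz": [0, 0, 0.6], "turn": [0, 0, 0], "gripper": -1},
    {"xyz": [0, 0, 0.1], "turn": [0, 0, 0], "gripper": -1},
    {"xyz": [0, 0, 0.1], "turn": [0, 0, 0], "gripper": -1},
    {"xyz": [0, 0, 0], "turn": [0, 0, 0], "gripper": -1},
    {"xyz": [0, 0, 0], "turn": [0, 0, 0], "gripper": -1}
  ]
}}

```text
time_s: 7.57
position: [0.547, -0.3218, 0.0719]
tool_rot: [[0.331, -0.944, 0.002], [-0.944, -0.331, -0.002], [0.002, -0.001, -1.0]]
ft_force: [0.6, -0.3, -1.4]
grip_width: 0.0492
```

{"op": "step_arm", "data": {
  "steps": [
    {"xyz": [0, 0, 0.04], "turn": [0, 0, 0], "gripper": -1},
    {"xyz": [0, 0, 0.04], "turn": [0, 0, 0], "gripper": -1},
    {"xyz": [0, 0, 0], "turn": [0, 0, 0], "gripper": -1}
  ]
}}

```text
time_s: 7.82
position: [0.547, -0.3218, 0.0686]
tool_rot: [[0.331, -0.944, 0.002], [-0.944, -0.331, -0.002], [0.002, -0.001, -1.0]]
ft_force: [-0.3, -0.3, 4.2]
grip_width: 0.0489
```

{"op": "step_arm", "data": {
  "steps": [
    {"xyz": [0, 0, 0], "turn": [0, 0, 0], "gripper": 0.4},
    {"xyz": [0, 0, 0], "turn": [0, 0, 0], "gripper": 0.7},
    {"xyz": [0, 0, 0], "turn": [0, 0, 0], "gripper": 1},
    {"xyz": [0, 0, 0], "turn": [0, 0, 0], "gripper": 1},
    {"xyz": [0, 0, 0], "turn": [0, 0, 0], "gripper": 1},
    {"xyz": [0, 0, -0.3], "turn": [0, 0, 0], "gripper": 1},
    {"xyz": [0, 0, -0.8], "turn": [0, 0, 0], "gripper": 1},
    {"xyz": [0, 0, -0.9], "turn": [0, 0, 0], "gripper": 1},
    {"xyz": [0, 0, -0.9], "turn": [0, 0, 0], "gripper": 1},
    {"xyz": [0, 0, -0.9], "turn": [0, 0, 0], "gripper": -1},
    {"xyz": [0, 0, 0], "turn": [0, 0, 0], "gripper": -1}
  ]
}}

```text
time_s: 8.73
position: [0.5481, -0.3227, 0.227]
tool_rot: [[0.331, -0.944, 0.01], [-0.944, -0.331, -0.009], [0.011, -0.006, -1.0]]
ft_force: [0.7, 0.1, 0.0]
grip_width: 0.0642
```

{"op": "step_arm", "data": {
  "steps": [
    {"xyz": [0, 0, 0], "turn": [0, 0, -0.93], "gripper": -1},
    {"xyz": [0, 0, 0], "turn": [0, 0, -0.93], "gripper": -1},
    {"xyz": [0, 0, 0], "turn": [0, 0, -0.93], "gripper": -1},
    {"xyz": [0, 0, 0], "turn": [0, 0, -0.93], "gripper": -1},
    {"xyz": [0, 0, 0], "turn": [0, 0, -0.93], "gripper": -1},
    {"xyz": [0, 0, 0], "turn": [0, 0, -0.93], "gripper": -1},
    {"xyz": [0, 0, 0], "turn": [0, 0, -0.93], "gripper": -1},
    {"xyz": [0, 0, 0], "turn": [0, 0, -0.93], "gripper": -1},
    {"xyz": [0, 0, 0], "turn": [0, 0, -0.93], "gripper": -1},
    {"xyz": [0, 0, 0], "turn": [0, 0, -0.93], "gripper": -1},
    {"xyz": [0, 0, 0], "turn": [0, 0, -0.93], "gripper": -1}
  ]
}}

```text
time_s: 9.65
position: [0.5464, -0.3214, 0.2188]
tool_rot: [[0.916, -0.4, -0.0], [-0.4, -0.916, 0.0], [-0.0, -0.0, -1.0]]
ft_force: [0.0, 0.6, -0.2]
grip_width: -0.0
```

{"op": "step_arm", "data": {
  "steps": [
    {"xyz": [0, 0, 0], "turn": [0.87, 0, 0], "gripper": -1},
    {"xyz": [0, 0, 0], "turn": [0.87, 0, 0], "gripper": -1},
    {"xyz": [0, 0, 0], "turn": [0.87, 0, 0], "gripper": -1},
    {"xyz": [0, 0, 0], "turn": [0.87, 0, 0], "gripper": -1},
    {"xyz": [0, 0, 0], "turn": [0.87, 0, 0], "gripper": -1},
    {"xyz": [0, 0, 0], "turn": [0.87, 0, 0], "gripper": -1},
    {"xyz": [0, 0, 0], "turn": [0.87, 0, 0], "gripper": -1},
    {"xyz": [0, 0, 0], "turn": [0.87, 0, 0], "gripper": -1},
    {"xyz": [0, 0, 0], "turn": [0.87, 0, 0], "gripper": -1},
    {"xyz": [0, 0, 0], "turn": [0.87, 0, 0], "gripper": -1},
    {"xyz": [0, 0, 0], "turn": [0, 0, 0], "gripper": -1}
  ]
}}

```text
time_s: 10.57
position: [0.5457, -0.3225, 0.2173]
tool_rot: [[0.914, -0.312, 0.259], [-0.406, -0.699, 0.589], [-0.003, -0.644, -0.765]]
ft_force: [-1.1, -0.7, 0.0]
grip_width: -0.0002
```

```bash
cat > to.py <<'E'
import sys
from h import *
# ph x,y and z target for the TCP -> shift in tool units
c,s_=np.cos(np.radians(66.15)),np.sin(np.radians(66.15)); O=np.array([.5953,.0932])
def W(x,y): return O+x*np.array([c,s_])+y*np.array([-s_,c])
if __name__=='__main__':
    x,y,z=map(float,sys.argv[1:4]); s=env.observe(); R=s['tool_rot']; d=np.r_[W(x,y),z]-s['position']
    print('q',s['q'].round(1),'R',R.round(3).tolist(),'F',s['ft_force'].round(1),'pos',s['position'].round(4)); print('units',(R.T@d/.04).round(3),'dist',np.linalg.norm(d))
    r=s['position'][:2]-O; print('ph now',r@[c,s_],r@[-s_,c])
E
python3 to.py -.235 -.0895 .227; python3 to.py -.235 -.0895 .0735
```

```text
q [-53.8  37.7  61.1  34.7 101.7 -28.9] R [[0.914, -0.312, 0.259], [-0.406, -0.699, 0.589], [-0.003, -0.644, -0.765]] F [-1.1 -0.7  0. ] pos [ 0.5457 -0.3225  0.2173]
units [-0.837 -3.316  2.477] dist 0.16888864471214432
ph now -0.400304377050768 -0.12272168935799115
q [-53.8  37.7  61.1  34.7 101.7 -28.9] R [[0.914, -0.312, 0.259], [-0.406, -0.699, 0.589], [-0.003, -0.644, -0.765]] F [-1.1 -0.7  0. ] pos [ 0.5457 -0.3225  0.2173]
units [-0.826 -0.845  5.413] dist 0.22160024959936883
ph now -0.400304377050768 -0.12272168935799115
```

{"op": "step_arm", "data": {
  "steps": [
    {"xyz": [-0.17, -0.66, 0.5], "turn": [0, 0, 0], "gripper": -1},
    {"xyz": [-0.17, -0.66, 0.5], "turn": [0, 0, 0], "gripper": -1},
    {"xyz": [-0.17, -0.66, 0.5], "turn": [0, 0, 0], "gripper": -1},
    {"xyz": [-0.17, -0.66, 0.5], "turn": [0, 0, 0], "gripper": -1},
    {"xyz": [-0.16, -0.66, 0.48], "turn": [0, 0, 0], "gripper": -1},
    {"xyz": [0, 0.35, 0.42], "turn": [0, 0, 0], "gripper": -1},
    {"xyz": [0, 0.35, 0.42], "turn": [0, 0, 0], "gripper": -1},
    {"xyz": [0, 0.35, 0.42], "turn": [0, 0, 0], "gripper": -1},
    {"xyz": [0, 0.35, 0.42], "turn": [0, 0, 0], "gripper": -1},
    {"xyz": [0, 0.35, 0.42], "turn": [0, 0, 0], "gripper": -1},
    {"xyz": [0, 0.35, 0.42], "turn": [0, 0, 0], "gripper": -1},
    {"xyz": [0, 0.35, 0.42], "turn": [0, 0, 0], "gripper": -1},
    {"xyz": [0, 0, 0], "turn": [0, 0, 0], "gripper": -1}
  ]
}}

```text
time_s: 11.65
position: [0.5811, -0.1558, 0.0712]
tool_rot: [[0.915, -0.312, 0.254], [-0.403, -0.702, 0.588], [-0.006, -0.641, -0.768]]
ft_force: [-0.7, -0.2, 0.1]
grip_width: 0.0
```

```bash
python3 to.py -.188 -.0895 .0735;python3 to.py -.166 -.0895 .0735; python3 - <<'E'
from h import *
im,d,ci=grab('scene')
cv2.imwrite('pics/s2.png',cv2.resize(im[130:310,110:370,::-1],None,fx=3,fy=3,interpolation=cv2.INTER_CUBIC))
E
```

```text
q [-40.9  41.1  82.7  39.3  74.6 -34.2] R [[0.915, -0.312, 0.254], [-0.403, -0.702, 0.588], [-0.006, -0.641, -0.768]] F [-0.7 -0.2  0.1] pos [ 0.5811 -0.1558  0.0712]
units [ 0.046 -0.91   0.682] dist 0.04553186359290967
ph now -0.23343629873617872 -0.08771835036211259
q [-40.9  41.1  82.7  39.3  74.6 -34.2] R [[0.915, -0.312, 0.254], [-0.403, -0.702, 0.588], [-0.006, -0.641, -0.768]] F [-0.7 -0.2  0.1] pos [ 0.5811 -0.1558  0.0712]
units [ 0.047 -1.332  1.034] dist 0.06750072404526632
ph now -0.23343629873617872 -0.08771835036211259
```

View pics/s2.png

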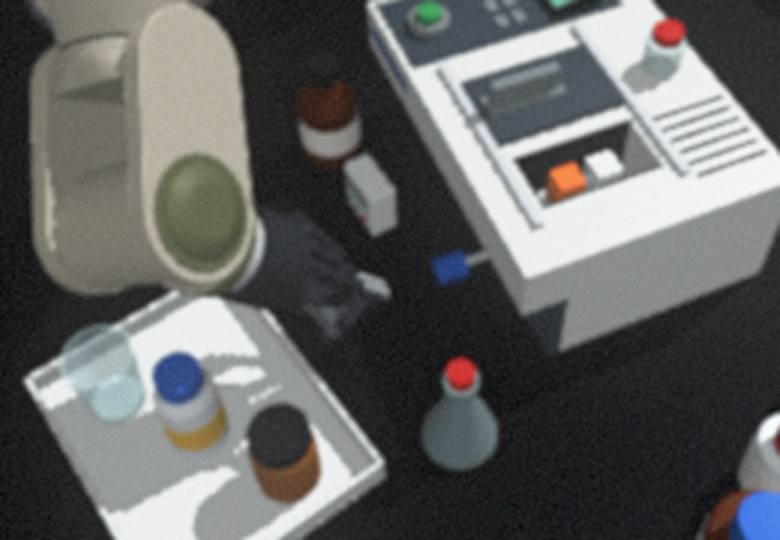

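The bottle is upright in the tray at (188,400). The closed fingertips (385,285) face the knob (450,265). Pushing in.

{"op": "step_arm", "data": {
  "steps": [
    {"xyz": [0.01, -0.18, 0.14], "turn": [0, 0, 0], "gripper": -1},
    {"xyz": [0.01, -0.18, 0.14], "turn": [0, 0, 0], "gripper": -1},
    {"xyz": [0.01, -0.18, 0.14], "turn": [0, 0, 0], "gripper": -1},
    {"xyz": [0.01, -0.18, 0.14], "turn": [0, 0, 0], "gripper": -1},
    {"xyz": [0, -0.1, 0.08], "turn": [0, 0, 0], "gripper": -1},
    {"xyz": [0, -0.06, 0.05], "turn": [0, 0, 0], "gripper": -1},
    {"xyz": [0, -0.06, 0.05], "turn": [0, 0, 0], "gripper": -1},
    {"xyz": [0, -0.06, 0.05], "turn": [0, 0, 0], "gripper": -1},
    {"xyz": [0, 0, 0], "turn": [0, 0, 0], "gripper": -1}
  ]
}}

```text
time_s: 12.45
position: [0.6045, -0.1106, 0.076]
tool_rot: [[0.915, -0.31, 0.259], [-0.404, -0.702, 0.587], [0.0, -0.641, -0.767]]
ft_force: [-0.6, -1.3, 0.7]
grip_width: 0.0002
```

```bash
python3 to.py -.166 -.0895 .0735
```

```text
q [-36.1  40.6  82.7  41.2  72.1 -30.9] R [[0.915, -0.31, 0.259], [-0.404, -0.702, 0.587], [0.0, -0.641, -0.767]] F [-0.6 -1.3  0.7] pos [ 0.6045 -0.1106  0.076 ]
units [-0.033 -0.28   0.316] dist 0.01694719415280737
ph now -0.18270549850784318 -0.09083682586188074
```

{"op": "step_arm", "data": {
  "steps": [
    {"xyz": [0, -0.057, 0.05], "turn": [0, 0, 0], "gripper": -1},
    {"xyz": [0, -0.057, 0.05], "turn": [0, 0, 0], "gripper": -1},
    {"xyz": [0, -0.057, 0.05], "turn": [0, 0, 0], "gripper": -1},
    {"xyz": [0, -0.057, 0.05], "turn": [0, 0, 0], "gripper": -1},
    {"xyz": [0, 0, 0], "turn": [0, 0, 0], "gripper": -1}
  ]
}}

```text
time_s: 12.87
position: [0.6096, -0.0993, 0.0757]
tool_rot: [[0.915, -0.309, 0.259], [-0.403, -0.702, 0.587], [0.0, -0.641, -0.767]]
ft_force: [0.0, -0.1, -0.1]
grip_width: -0.0001
```

```bash
python3 to.py -.166 -.0895 .0735
```

```text
q [-34.9  40.6  82.7  41.6  71.4 -30.2] R [[0.915, -0.309, 0.259], [-0.403, -0.702, 0.587], [0.0, -0.641, -0.767]] F [ 0.  -0.1 -0.1] pos [ 0.6096 -0.0993  0.0757]
units [-0.034 -0.047  0.11 ] dist 0.004987253643166517
ph now -0.1702715940160158 -0.09087716976910702
```

{"op": "step_arm", "data": {
  "steps": [
    {"xyz": [0, -0.057, 0.047], "turn": [0, 0, 0], "gripper": -1},
    {"xyz": [0, -0.057, 0.047], "turn": [0, 0, 0], "gripper": -1}
  ]
}}

```text
time_s: 13.03
position: [0.6105, -0.098, 0.0756]
tool_rot: [[0.915, -0.311, 0.258], [-0.404, -0.707, 0.581], [0.001, -0.635, -0.772]]
ft_force: [-30.6, -39.4, 17.0]
grip_width: 0.0001
```

```bash
python3 to.py -.166 -.0895 .0735; python3 - <<'E'
from h import *
im,d,ci=grab('scene')
cv2.imwrite('pics/s3.png',cv2.resize(im[160:280,200:370,::-1],None,fx=4,fy=4,interpolation=cv2.INTER_CUBIC))
E
```

```text
q [-34.6  40.6  82.7  41.3  71.1 -29.8] R [[0.915, -0.311, 0.258], [-0.404, -0.707, 0.581], [0.001, -0.635, -0.772]] F [-30.6 -39.4  17. ] pos [ 0.6105 -0.098   0.0756]
units [-0.043 -0.02   0.084] dist 0.0038487978670360833
ph now -0.1687623283842479 -0.09119911290836903
```

View pics/s3.png

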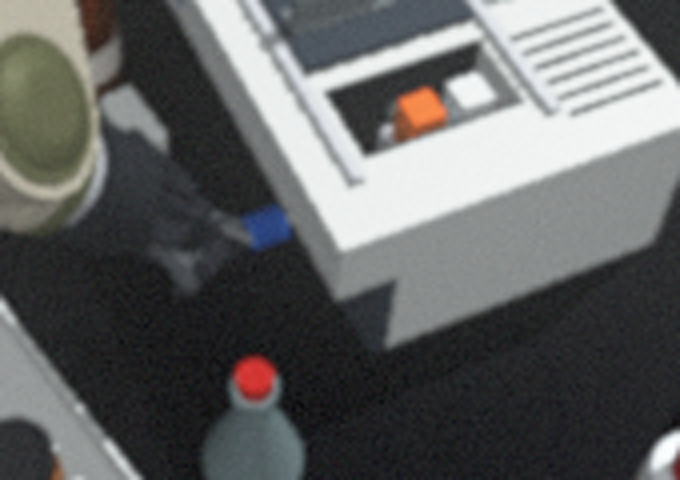

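The tips hold the knob (265,225) close to the brow, with a sharp force, so it is on its stop. I'll back off and check with the top camera.

{"op": "step_arm", "data": {
  "steps": [
    {"xyz": [0, 0.11, -0.09], "turn": [0, 0, 0], "gripper": -1},
    {"xyz": [0, 0.3, -0.25], "turn": [0, 0, 0], "gripper": -1},
    {"xyz": [0, 0.5, -0.42], "turn": [0, 0, 0], "gripper": -1},
    {"xyz": [0, 0.5, -0.42], "turn": [0, 0, 0], "gripper": -1},
    {"xyz": [0, 0, -0.8], "turn": [0, 0, 0], "gripper": -1},
    {"xyz": [0, -0.55, -0.8], "turn": [0, 0, 0], "gripper": -1},
    {"xyz": [0, -0.55, -0.8], "turn": [0, 0, 0], "gripper": -1},
    {"xyz": [0, -0.5, -0.8], "turn": [0, 0, 0], "gripper": -1},
    {"xyz": [0, 0, 0], "turn": [0, 0, 0], "gripper": -1}
  ]
}}

```text
time_s: 13.83
position: [0.5699, -0.1932, 0.2219]
tool_rot: [[0.915, -0.304, 0.266], [-0.404, -0.707, 0.581], [0.012, -0.639, -0.769]]
ft_force: [-0.2, -0.5, 0.3]
grip_width: -0.0002
```

```bash
cat > chk.py <<'E'
from h import *; from to import W,O,c,s_
import sys
im,d,ci=grab('top'); P=pts(d,ci); hsv=cv2.cvtColor(im,cv2.COLOR_RGB2HSV).astype(int); H,S,V=hsv[...,0],hsv[...,1],hsv[...,2]
r=P[...,:2]-O; X=r@[c,s_]; Y=r@[-s_,c]; z=P[...,2]
def rep(n,m):
    if m.sum(): print(n,m.sum(),'ph',X[m].mean().round(4),Y[m].mean().round(4),'range',X[m].min().round(4),X[m].max().round(4),Y[m].min().round(4),Y[m].max().round(4),'xyz',P[m].mean(0).round(4))
near=(abs(Y+.09)<.035)
rep('knob',(H>100)&(H<130)&(S>120)&(V>50)&near&(X<-.1)&(X>-.2)&(z<.1))
rep('amber',(H<20)&(S>150)&(V>120)&near&(abs(X+.035)<.05))
rep('rib',(z>.178)&(z<.195)&(abs(X+.045)<.04)&(Y<.07)&(Y>-.13))
rep('key',(H>40)&(H<80)&(S>100)&(V>60)&(X<-.05)&(X>-.12)&(Y>.08))
for n,(bx,by),h in(('jar',(.627,-.294),.078),('beaker',(.468,-.35),.075),('brown',(.393,-.024),.125),('flask',(.706,-.173),.111),('timer',(.483,-.056),.058),('vial',(.645,.167),.196),('bottle',(.547,-.322),.11)):
    m=(abs(P[...,0]-bx)<.045)&(abs(P[...,1]-by)<.045)&(abs(z-h)<.012)
    if m.sum(): q=P[m]; print(n,m.sum(),((q.min(0)+q.max(0))/2).round(3))
cv2.imwrite(f'pics/{sys.argv[1]}.png',cv2.resize(im[90:300,90:420,::-1],None,fx=2.4,fy=2.4,interpolation=cv2.INTER_CUBIC))
E
python3 chk.py t4; python3 to.py -.0484 .04 .25
```

```text
knob 65 ph -0.1382 -0.0894 range -0.1494 -0.1272 -0.0998 -0.0806 xyz [ 0.6212 -0.0693  0.0766]
amber 109 ph -0.0276 -0.0901 range -0.0397 -0.0023 -0.1163 -0.0773 xyz [0.6666 0.0315 0.1383]
rib 167 ph -0.0488 -0.0054 range -0.0811 -0.0153 -0.0114 0.0004 xyz [0.5805 0.0463 0.1854]
key 82 ph -0.0854 0.1195 range -0.0961 -0.0748 0.1089 0.1306 xyz [0.4515 0.0634 0.1709]
jar 70 [ 0.64  -0.29   0.078]
brown 142 [ 0.392 -0.024  0.121]
flask 83 [ 0.705 -0.171  0.106]
timer 254 [ 0.483 -0.056  0.057]
vial 184 [0.645 0.167 0.192]
q [-44.4  31.4  73.   36.9  91.3 -25.1] R [[0.915, -0.306, 0.263], [-0.404, -0.705, 0.583], [0.007, -0.64, -0.769]] F [-0.1  0.5 -0.2] pos [ 0.5694 -0.1924  0.2183]
units [-3.285 -4.815  2.947] dist 0.2612467552691792
ph now -0.2717438138316533 -0.09177461551936711
```

Knob and amber both measure on the stop: amber is at ph x -27.6 mm, against a beam at -27.5. Next I'll straighten up for the cover.

{"op": "step_arm", "data": {
  "steps": [
    {"xyz": [0, -0.4, -0.5], "turn": [-0.87, 0, 0], "gripper": -1},
    {"xyz": [0, -0.3, -0.5], "turn": [-0.87, 0, 0], "gripper": -1},
    {"xyz": [0, 0, -0.3], "turn": [-0.87, 0, 0], "gripper": -1},
    {"xyz": [0, 0, 0], "turn": [-0.87, 0, 0], "gripper": -1},
    {"xyz": [0, 0, 0], "turn": [-0.87, 0, 0], "gripper": -1},
    {"xyz": [0, 0, 0], "turn": [-0.87, 0, 0], "gripper": -1},
    {"xyz": [0, 0, 0], "turn": [-0.87, 0, 0], "gripper": -1},
    {"xyz": [0, 0, 0], "turn": [-0.87, 0, 0], "gripper": -1},
    {"xyz": [0, 0, 0], "turn": [-0.87, 0, 0], "gripper": -1},
    {"xyz": [0, 0, 0], "turn": [-0.87, 0, 0], "gripper": -1},
    {"xyz": [0, 0, 0], "turn": [0, 0, 0], "gripper": -1}
  ]
}}

```text
time_s: 14.8
position: [0.5655, -0.198, 0.2727]
tool_rot: [[0.916, -0.4, -0.003], [-0.4, -0.916, -0.001], [-0.002, 0.002, -1.0]]
ft_force: [0.4, -0.4, -0.5]
grip_width: 0.0004
```

```bash
python3 to.py -.045 .035 .26; python3 to.py -.045 .035 .183
```

```text
q [-30.6  26.2  63.5  -0.1  90.4  -7. ] R [[0.916, -0.4, -0.003], [-0.4, -0.916, -0.001], [-0.002, 0.002, -1.0]] F [ 0.4 -0.4 -0.5] pos [ 0.5655 -0.198   0.2727]
units [-3.111 -5.848  0.315] dist 0.2652637371094538
ph now -0.2783713164092921 -0.09046402807237998
q [-30.6  26.2  63.5  -0.1  90.4  -7. ] R [[0.916, -0.4, -0.003], [-0.4, -0.916, -0.001], [-0.002, 0.002, -1.0]] F [ 0.4 -0.4 -0.5] pos [ 0.5655 -0.198   0.2727]
units [-3.107 -5.851  2.24 ] dist 0.2797331940116128
ph now -0.2783713164092921 -0.09046402807237998
```

{"op": "step_arm", "data": {
  "steps": [
    {"xyz": [-0.39, -0.73, 0.04], "turn": [0, 0, 0], "gripper": -1},
    {"xyz": [-0.39, -0.73, 0.04], "turn": [0, 0, 0], "gripper": -1},
    {"xyz": [-0.39, -0.73, 0.04], "turn": [0, 0, 0], "gripper": -1},
    {"xyz": [-0.39, -0.73, 0.04], "turn": [0, 0, 0], "gripper": -1},
    {"xyz": [-0.39, -0.73, 0.04], "turn": [0, 0, 0], "gripper": -1},
    {"xyz": [-0.39, -0.73, 0.04], "turn": [0, 0, 0], "gripper": -1},
    {"xyz": [-0.39, -0.73, 0.04], "turn": [0, 0, 0], "gripper": -1},
    {"xyz": [-0.38, -0.73, 0.04], "turn": [0, 0, 0], "gripper": -1},
    {"xyz": [0, 0, 0], "turn": [0, 0, 0], "gripper": -1},
    {"xyz": [0, 0, 0.6], "turn": [0, 0, 0], "gripper": -1},
    {"xyz": [0, 0, 0.6], "turn": [0, 0, 0], "gripper": -1},
    {"xyz": [0, 0, 0.45], "turn": [0, 0, 0], "gripper": -1},
    {"xyz": [0, 0, 0.2], "turn": [0, 0, 0], "gripper": -1},
    {"xyz": [0, 0, 0], "turn": [0, 0, 0], "gripper": -1}
  ]
}}

```text
time_s: 15.97
position: [0.5447, 0.0637, 0.185]
tool_rot: [[0.915, -0.404, -0.005], [-0.404, -0.915, 0.002], [-0.005, 0.0, -1.0]]
ft_force: [1.3, -0.6, -0.0]
grip_width: -0.0002
```

```bash
python3 to.py -.045 -.07 .183
```

```text
q [-5.7 25.  80.6  0.1 74.7 18.1] R [[0.915, -0.404, -0.005], [-0.404, -0.915, 0.002], [-0.005, 0.0, -1.0]] F [ 1.3 -0.6 -0. ] pos [0.5447 0.0637 0.185 ]
units [ 2.608 -0.059  0.038] dist 0.10437129042314346
ph now -0.04738136304678699 0.03432431313041582
```

{"op": "step_arm", "data": {
  "steps": [
    {"xyz": [0.2, 0, 0.02], "turn": [0, 0, 0], "gripper": -1},
    {"xyz": [0.2, 0, 0.02], "turn": [0, 0, 0], "gripper": -1},
    {"xyz": [0.2, 0, 0], "turn": [0, 0, 0], "gripper": -1},
    {"xyz": [0.2, 0, 0], "turn": [0, 0, 0], "gripper": -1},
    {"xyz": [0.2, 0, 0], "turn": [0, 0, 0], "gripper": -1},
    {"xyz": [0.2, 0, 0], "turn": [0, 0, 0], "gripper": -1},
    {"xyz": [0.2, 0, 0], "turn": [0, 0, 0], "gripper": -1},
    {"xyz": [0.2, 0, 0], "turn": [0, 0, 0], "gripper": -1},
    {"xyz": [0.2, 0, 0], "turn": [0, 0, 0], "gripper": -1},
    {"xyz": [0.2, 0, 0], "turn": [0, 0, 0], "gripper": -1},
    {"xyz": [0.2, 0, 0], "turn": [0, 0, 0], "gripper": -1}
  ]
}}

```text
time_s: 16.88
position: [0.6268, 0.0281, 0.1856]
tool_rot: [[0.915, -0.404, -0.0], [-0.404, -0.915, -0.0], [-0.0, 0.0, -1.0]]
ft_force: [-2.2, 0.5, 1.5]
grip_width: 0.0
```

```bash
python3 to.py -.045 -.07 .183
```

```text
q [-8.2 32.4 67.2 -0.  80.5 15.6] R [[0.915, -0.404, -0.0], [-0.404, -0.915, -0.0], [-0.0, 0.0, -1.0]] F [-2.2  0.5  1.5] pos [0.6268 0.0281 0.1856]
units [ 0.373 -0.044  0.065] dist 0.01524072587446309
ph now -0.046782525540651786 -0.05509106900178352
```

Sliding with about 2 N. I'll continue in fine steps.

{"op": "step_arm", "data": {
  "steps": [
    {"xyz": [0.1, 0, 0], "turn": [0, 0, 0], "gripper": -1},
    {"xyz": [0.1, 0, 0], "turn": [0, 0, 0], "gripper": -1},
    {"xyz": [0.06, 0, 0], "turn": [0, 0, 0], "gripper": -1},
    {"xyz": [0.06, 0, 0], "turn": [0, 0, 0], "gripper": -1},
    {"xyz": [0, 0, 0], "turn": [0, 0, 0], "gripper": -1}
  ]
}}

```text
time_s: 17.3
position: [0.6381, 0.0232, 0.1855]
tool_rot: [[0.915, -0.404, 0.0], [-0.404, -0.915, -0.0], [0.0, -0.0, -1.0]]
ft_force: [-0.3, -0.5, 0.5]
grip_width: 0.0002
```

```bash
python3 to.py -.045 -.07 .183
```

```text
q [-8.5 33.4 65.1 -0.  81.4 15.3] R [[0.915, -0.404, 0.0], [-0.404, -0.915, -0.0], [0.0, -0.0, -1.0]] F [-0.3 -0.5  0.5] pos [0.6381 0.0232 0.1855]
units [ 0.064 -0.044  0.063] dist 0.0039930081121558065
ph now -0.04674434683355631 -0.0674247671118701
```

{"op": "step_arm", "data": {
  "steps": [
    {"xyz": [0.05, 0, 0], "turn": [0, 0, 0], "gripper": -1},
    {"xyz": [0.05, 0, 0], "turn": [0, 0, 0], "gripper": -1}
  ]
}}

```text
time_s: 17.47
position: [0.6412, 0.0218, 0.1856]
tool_rot: [[0.915, -0.403, -0.001], [-0.403, -0.915, 0.0], [-0.001, 0.0, -1.0]]
ft_force: [-6.2, 1.9, 0.9]
grip_width: -0.0005
```

```bash
python3 to.py -.045 -.07 .183
```

```text
q [-8.6 33.8 64.5  0.  81.8 15.2] R [[0.915, -0.403, -0.001], [-0.403, -0.915, 0.0], [-0.001, 0.0, -1.0]] F [-6.2  1.9  0.9] pos [0.6412 0.0218 0.1856]
units [-0.022 -0.042  0.064] dist 0.003200330123465913
ph now -0.04668265181127201 -0.07087285280511595
```

{"op": "step_arm", "data": {
  "steps": [
    {"xyz": [0.04, 0, 0], "turn": [0, 0, 0], "gripper": -1},
    {"xyz": [0, 0, 0], "turn": [0, 0, 0], "gripper": -1}
  ]
}}

```text
time_s: 17.63
position: [0.6414, 0.0218, 0.1855]
tool_rot: [[0.915, -0.403, -0.005], [-0.403, -0.915, 0.001], [-0.005, 0.001, -1.0]]
ft_force: [-10.3, 2.4, 2.7]
grip_width: -0.0004
```

{"op": "step_arm", "data": {
  "steps": [
    {"xyz": [0.04, 0, 0], "turn": [0, 0, 0], "gripper": -1},
    {"xyz": [0, 0, 0], "turn": [0, 0, 0], "gripper": -1},
    {"xyz": [-0.2, 0, 0], "turn": [0, 0, 0], "gripper": -1},
    {"xyz": [-0.5, 0, 0], "turn": [0, 0, 0], "gripper": -1},
    {"xyz": [-0.4, 0, -0.8], "turn": [0, 0, 0], "gripper": -1},
    {"xyz": [-0.5, 0, -0.8], "turn": [0, 0, 0], "gripper": -1},
    {"xyz": [-0.8, 0, 0], "turn": [0, 0, 0], "gripper": -1},
    {"xyz": [-0.8, 0, 0], "turn": [0, 0, 0], "gripper": -1},
    {"xyz": [-0.8, 0, 0], "turn": [0, 0, 0], "gripper": -1},
    {"xyz": [0, 0, 0], "turn": [0, 0, 0], "gripper": -1}
  ]
}}

```text
time_s: 18.47
position: [0.4938, 0.087, 0.2504]
tool_rot: [[0.916, -0.402, -0.0], [-0.402, -0.916, 0.001], [-0.001, -0.0, -1.0]]
ft_force: [1.3, -0.1, 0.7]
grip_width: -0.0
```

```bash
python3 chk.py t5; python3 to.py -.0854 .1195 .20
```

```text
knob 64 ph -0.1383 -0.0895 range -0.1494 -0.1271 -0.1 -0.0802 xyz [ 0.6213 -0.0695  0.0766]
rib 170 ph -0.0487 -0.0892 range -0.0808 -0.0159 -0.0957 -0.0836 xyz [0.6572 0.0126 0.1853]
key 58 ph -0.0904 0.1168 range -0.118 -0.0827 0.0808 0.1306 xyz [0.4519 0.0578 0.1924]
jar 336 [ 0.627 -0.294  0.076]
beaker 189 [ 0.468 -0.35   0.073]
brown 143 [ 0.392 -0.024  0.122]
flask 82 [ 0.705 -0.173  0.106]
timer 253 [ 0.483 -0.056  0.057]
vial 178 [0.644 0.167 0.191]
bottle 215 [ 0.543 -0.321  0.106]
q [-3.7 17.1 81.5  0.  81.3 20. ] R [[0.916, -0.402, 0.001], [-0.402, -0.916, 0.0], [0.001, -0.001, -1.0]] F [-0.1  0.1  0.2] pos [0.4962 0.0861 0.2505]
units [-0.798  0.969  1.262] dist 0.0711984551166253
ph now -0.04657963079736617 0.08772956749154773
```

View pics/t5.png

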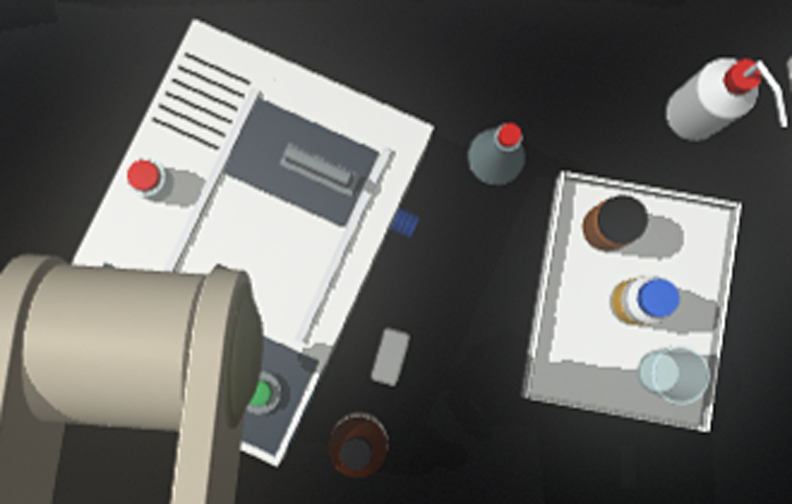

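The cover is shut over the compartment (rib at 320,168), the knob is in (403,222), the bottle is upright in the tray (650,298), and the rest is unmoved. On to the key.

{"op": "step_arm", "data": {
  "steps": [
    {"xyz": [-0.27, 0.32, 0], "turn": [0, 0, 0], "gripper": -1},
    {"xyz": [-0.27, 0.32, 0], "turn": [0, 0, 0], "gripper": -1},
    {"xyz": [-0.26, 0.32, 0], "turn": [0, 0, 0], "gripper": -1},
    {"xyz": [0, 0, 0.4], "turn": [0, 0, 0], "gripper": -1},
    {"xyz": [0, 0, 0.4], "turn": [0, 0, 0], "gripper": -1},
    {"xyz": [0, 0, 0.3], "turn": [0, 0, 0], "gripper": -1},
    {"xyz": [0, 0, 0.16], "turn": [0, 0, 0], "gripper": -1},
    {"xyz": [0, 0, 0.1], "turn": [0, 0, 0], "gripper": -1},
    {"xyz": [0, 0, 0], "turn": [0, 0, 0], "gripper": -1}
  ]
}}

```text
time_s: 19.27
position: [0.4536, 0.0626, 0.1948]
tool_rot: [[0.915, -0.404, -0.001], [-0.404, -0.915, 0.0], [-0.0, 0.0, -1.0]]
ft_force: [0.1, 0.6, 0.3]
grip_width: 0.0001
```

```bash
python3 to.py -.0854 .1195 .185
```

```text
q [-7.  15.8 93.6 -0.  70.6 16.8] R [[0.915, -0.404, -0.001], [-0.404, -0.915, 0.0], [-0.0, 0.0, -1.0]] F [0.1 0.6 0.3] pos [0.4536 0.0626 0.1948]
units [-0.056  0.002  0.246] dist 0.010097837278571142
ph now -0.08530358116863418 0.11723563540700464
```

{"op": "step_arm", "data": {
  "steps": [
    {"xyz": [-0.05, 0, 0.08], "turn": [0, 0, 0], "gripper": -1},
    {"xyz": [0, 0, 0.06], "turn": [0, 0, 0], "gripper": -1},
    {"xyz": [0, 0, 0.05], "turn": [0, 0, 0], "gripper": -1},
    {"xyz": [0, 0, 0.05], "turn": [0, 0, 0], "gripper": -1},
    {"xyz": [0, 0, 0], "turn": [0, 0, 0], "gripper": -1}
  ]
}}

```text
time_s: 19.68
position: [0.4515, 0.0636, 0.1858]
tool_rot: [[0.915, -0.404, 0.001], [-0.404, -0.915, 0.0], [0.001, -0.0, -1.0]]
ft_force: [0.5, 0.8, 4.1]
grip_width: -0.0
```

Spring load is 4 N, so the key is nearly bottomed. A little more.

{"op": "step_arm", "data": {
  "steps": [
    {"xyz": [0, 0, 0.04], "turn": [0, 0, 0], "gripper": -1},
    {"xyz": [0, 0, 0.03], "turn": [0, 0, 0], "gripper": -1},
    {"xyz": [0, 0, 0], "turn": [0, 0, 0], "gripper": -1}
  ]
}}

```text
time_s: 19.93
position: [0.4516, 0.0636, 0.1847]
tool_rot: [[0.915, -0.403, 0.002], [-0.403, -0.915, -0.0], [0.002, -0.001, -1.0]]
ft_force: [-5.7, 0.2, 20.4]
grip_width: 0.0002
```

Bottomed: 20 N, and no further travel. Releasing.

{"op": "step_arm", "data": {
  "steps": [
    {"xyz": [0, 0, -0.3], "turn": [0, 0, 0], "gripper": -1},
    {"xyz": [0, 0, -0.8], "turn": [0, 0, 0], "gripper": -1},
    {"xyz": [0, 0, -0.8], "turn": [0, 0, 0], "gripper": -1},
    {"xyz": [-0.6, -0.3, -0.6], "turn": [0, 0, 0], "gripper": -1},
    {"xyz": [-0.7, -0.5, 0], "turn": [0, 0, 0], "gripper": -1},
    {"xyz": [-0.7, -0.5, 0], "turn": [0, 0, 0], "gripper": -1},
    {"xyz": [-0.7, -0.5, 0], "turn": [0, 0, 0], "gripper": -1},
    {"xyz": [-0.7, -0.5, 0], "turn": [0, 0, 0], "gripper": -1},
    {"xyz": [0, 0, 0], "turn": [0, 0, 0], "gripper": -1},
    {"xyz": [0, 0, 0], "turn": [0, 0, 0], "gripper": -1}
  ]
}}

```text
time_s: 20.77
position: [0.3633, 0.2036, 0.2829]
tool_rot: [[0.916, -0.401, 0.0], [-0.401, -0.916, -0.0], [0.0, 0.0, -1.0]]
ft_force: [0.3, 0.4, 0.7]
grip_width: 0.0006
```

```bash
python3 chk.py t6
```

```text
knob 63 ph -0.1382 -0.0895 range -0.1493 -0.1271 -0.1001 -0.0805 xyz [ 0.6213 -0.0694  0.0766]
rib 170 ph -0.0488 -0.0892 range -0.0814 -0.0164 -0.0961 -0.0833 xyz [0.6571 0.0125 0.1854]
key 83 ph -0.0854 0.1194 range -0.0959 -0.0749 0.109 0.1306 xyz [0.4516 0.0634 0.1707]
jar 334 [ 0.627 -0.294  0.076]
beaker 187 [ 0.468 -0.351  0.073]
brown 141 [ 0.392 -0.024  0.121]
flask 81 [ 0.705 -0.175  0.107]
timer 253 [ 0.483 -0.056  0.056]
vial 174 [0.645 0.167 0.192]
bottle 211 [ 0.544 -0.32   0.106]
```

```bash
python3 -c "
from rig import order; print(order.close_job())"
```

```text
the job is handed in; nothing more can be done
None
```

The check reading is taken and the job is handed in, at about 21 s on the robot's clock.

- **Bottle:** I stood the white bottle upright in the reagent tray, midway between the beaker and the jar. It was still upright in the later views.
- **Changer:** The amber standard was in the front well, so I pushed the knob fully in. With the knob on its stop, amber measured x -27.6 mm against the beam's -27.5 mm.
- **Cover:** I slid it until it stopped moving as the force rose. The grip rib is now centred at about y -89.5 mm, on the compartment's centre line.
- **Read key:** I pressed it last. It bottomed at about 20 N and has sprung back to 171 mm.

In the final top-camera check the other things measured within 1–2 mm of where they started.

Pushing the knob onto its stop briefly read about 50 N at the wrist, higher than I intended. That is under the 120 N wrist limit, and I take the contact to be the fingertips on the knob. The 40 N limit applies only to the arm and the gripper's body. No check failed or disagreed.

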